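Slide the cooling plate out of its tray and stack it

ROBOT

A 6-joint arm with a two-finger parallel gripper is mounted at the origin on the work surface. World frame = base frame: x ahead of the robot, y to its left, z up, the work surface at z = 0. Lengths are in mm, angles in degrees, forces in N, time in s.
With the tool pointing down it reaches from about 350 to 875 mm from the base axis. Payload 15.5 kg.
Tool frame: the origin (TCP) lies on the front face of the gripper's body, between the roots of the fingers; the fingertips stand 73 mm ahead of it and the grasp point (between the pads) lies 54 mm ahead of it (env.hold_point_z is the z of the grasp point in the tool frame, in mm); z points along the fingers, y is the line along which they close (so a half turn about z gives the same grasp; the last joint's range is limited). The gripper opens to 85 mm and grips with 20 to 120 N. Pads are 22 mm wide; open, the fingers measure 114 mm over their backs; the gripper's body (76 mm by 85 mm) begins 54 mm behind the grasp point. The pads swing forward as they close: fully open they stand 13 mm farther back than shut.
Start: joints at [-80.128, 28.281, 77.091, -0, 74.628, -5.472], TCP at [165.383, -602.724, 303.877] pointing down, gripper open.
Joint ranges: [-166.48, 166.48], [-47.26, 123.95], [12.59, 153.08], [-70.14, 250.14], [6.76, 159.57], [-176.63, 176.63]. Speed limits (degrees/s): [108.29, 108.29, 147.25, 172.46, 172.46, 172.46].

INTERFACE

Orientations are given as a 3x3 rotation matrix whose columns are the frame's x, y, z axes.
In Python, from workcell import env gives the robot as it stands.
- The arm moves only by the tool move_arm, never from a script. Its argument "rows" is text: rows parted by semicolons, each of 4 numbers parted by spaces: the shift along the tool's x, y, z in mm, then the turn about the tool's z in degrees. A call has 1 to 12 rows; each row shifts and turns the commanded pose from where the row before left it, along the tool's axes as they then stand; what a row does not reach is not made up. A row lasts 1/10 s, in which the tool goes at most 50 mm and 8.59 degrees, less where a joint would pass 70% of its speed; a pose out of reach is approached as far as the arm can. A call with a gripper value outside its range is refused whole. "grip" is the finger opening in mm, from 0 to 85.4, set as the call begins (left out, the last holds). The fingers move at their own pace and stop on an object; the grip force is fixed at half the most. Time passes only in rows, so rows that do not move let the fingers close. It gives the time, the measured TCP pose, the force, the opening and the grip force at its end, in the units of the state.
- env.state(): the state, without advancing time (a new reading comes with each control period).
- env.camera(name): name is "side" or "top"; returns the picture (400x640x3 uint8, blue, green, red); there is no depth.
- env.camera_params(name): a dict with "mtx" (3x3 intrinsics, pixels), "R" (3x3) and "t" (3): a world point X has camera coordinates R X + t. Camera axes: x right, y down, z forward; pixel columns grow to the right and rows downward; lengths in mm; the calibration is good to about 2 mm. A picture is of the moment at which its call begins. camera_params takes no time and is no camera call.
- env.finish_job(): hands the job in; it is judged then, once.
The state is a dict: "time": time; "qpos": joint angles; "qd": joint speeds; "joint_efforts": joint torques, N m; "eef_pos": TCP position; "ee_rot": TCP orientation; "ft_force": force on the tool from outside, world axes, zero at the start; "torque": the same for the moment, N m; "gripper_width": opening from 0.0 (shut) to 1.0 (fully open); "grasp_force": force on a finger pad.
Only numpy, scipy, OpenCV 4.12 (cv2) and the standard library are available. Lean on these libraries where they do the work, as an engineer would, in place of code of your own. Each camera call takes 0.05 s, during which the arm holds its last target. There are 200 camera calls.

TASK

The thin aluminium cooling plate lies in a shallow grey plastic tray whose rails and back wall leave no room to get hold of it: press on it lightly (hard pressure scores the tray), slide it along the channel until it sticks out well past the tray's open front edge (but does not tip off), and pick it up by the part that sticks out. Lay it flat on top of the two plates on the stand with the upright end stop, square with them and pushed fully home against that stop. Do not drop or stand up the plate, do not scatter the pile, and leave the other things on the bench alone.

Things in the scene. Friction and masses are not known exactly. Their poses are not given: they have to be found in the camera images.
- plate: the plate to move: bare aluminium plate 160 x 62 x 4 mm (x, y, z), about 0.11 kg; origin at the centre of its underside. Starts flat in the channel, long axis along it, 3 to 12 mm from the back wall (no room for a finger). Pressed on top with 3 to 15 N it drags easily: the channel is slippery (friction about 0.15; finger on plate 0.6 or more); over 80 N scores the tray. It tips off the edge with over 80 mm out
- tray: fixed grey plastic block 210 x 95 mm; origin at its foot, 0 to 8 mm above the bench on a levelling foot, x along the channel to the back wall. Channel: floor 50 mm above the origin, x = -100 mm (open front edge, sheer drop) to +100 mm (face of back wall, 10 mm thick, 20 mm above the floor), 65 mm wide between rails 15 mm wide, 7 mm above the floor (3 mm above the plate)
- tray_front (a point): middle of the tray's open front edge, at the height of the channel's floor; axes as the tray's
- stand: fixed grey metal block 56 mm wide, 40 mm high, x = -50 to +80 mm of its frame, carrying the pile of two plates; upright end stop at its far end (face at x = +80 mm, 70 mm wide, 80 mm high, 12 mm thick). Origin at its foot, 0 to 8 mm above the bench on a levelling foot; x towards the stop. The pile's near ends stick out 30 mm past the block, nothing in front
- stand_home (a point): where the plate's origin (centre of its underside) belongs when it lies on the pile fully home: x = 0 of the stand, 48 mm above its origin; axes as the stand's
- pile_low: lower plate of the pile on the stand: bare aluminium plate 160 x 62 x 4 mm (x, y, z), about 0.11 kg; origin at the centre of its underside
- pile_top: upper plate of the pile, on which the plate is to be laid: bare aluminium plate 160 x 62 x 4 mm (x, y, z), about 0.11 kg; origin at the centre of its underside. Both start up to 4 mm short of the end stop and may be pushed home together with the new plate
- wellplate: bystander, must be left alone: flat pale 24-well plate, 128 x 86 x 15 mm, long axis = its x, lying between or near the tray and the stand; origin at the centre of its underside
- beaker: bystander, must be left alone: clear open beaker, 66 mm wide, 85 mm tall, at the back; origin at the centre of its underside
- tipbox: bystander, must be left alone: blue pipette tip box with a clear lid, 120 x 80 x 75 mm, at the left; origin at the centre of its underside
- tuberack: bystander, must be left alone: white tube rack, 150 x 70 x 50 mm (62 mm with the tubes), at the right; origin at the centre of its underside
Things that resemble listed ones, but are neither listed nor needed, are in the scene too. Leave any purple or red look-alike of the pile_top alone.

How it is judged (in metres and radians):
On the way, in this order (a step that is already met when the one before it is completed fails the run):
1. the plate sticks out at least 30 mm past the tray's open front edge, still lying flat on the tray (x of plate in the frame of tray_front between -0.005 and 0.05 m and z of plate in the frame of tray_front between -0.003 and 0.003 m and angle between plate's own z axis and vertical below 0.05 rad), for 0.2 s.
2. the plate is held by the fingers, lifted clear of the tray (its centre more than 70 mm above the bench) (contact force between the fingers and plate above 1 N and contact force between plate and tray below 0.01 N and height (world z) of plate above 0.07 m), for 0.2 s.
At the end, for the whole second after the job is handed in: The plate lies flat and at rest on the two pile plates, its far end within 5 mm of the stand's end stop, within 7 mm of the pile's centre line sideways and within 4 degrees of square; the two pile plates are still in place beneath it, within 7 mm of the stop, 8 mm sideways and 4.5 degrees (x of plate in the frame of stand between -0.005 and 0.003 m and y of plate in the frame of stand between -0.007 and 0.007 m and z of plate in the frame of stand between 0.045 and 0.051 m and angle between the x axis of plate and the x axis of stand, either way round below 0.07 rad and angle between each of plate, pile_top, pile_low's own z axis and vertical below 0.04 rad and x of pile_top in the frame of stand between -0.007 and 0.003 m and y of pile_top in the frame of stand between -0.008 and 0.008 m and z of pile_top in the frame of stand between 0.041 and 0.047 m and angle between the x axis of each of pile_top, pile_low and the x axis of stand, either way round below 0.08 rad and x of pile_low in the frame of stand between -0.007 and 0.003 m and y of pile_low in the frame of stand between -0.008 and 0.008 m and z of pile_low in the frame of stand between 0.037 and 0.043 m and linear speed of plate below 0.01 m/s and angular speed of plate below 0.1 rad/s); the robot touches nothing.
It fails at once if the plate falls: any of it drops onto the bench, or its centre sinks below 30 mm (height (world z) of plate below 0.03 m or contact force between plate and table above 0.05 N).
It fails at once if the plate is pressed on the tray with more than 80 N (contact force between plate and tray above 80 N).
It fails at once if the plate is tilted more than 35 degrees (angle between plate's own z axis and vertical above 0.61 rad).
It fails at once if a bystander is shifted by more than 20 mm (distance of any of wellplate, beaker, tipbox, tuberack from where it was at the start of the episode above 0.02 m).
It also fails if it takes over 67 s, if anything falls off the work surface, if the arm or the gripper's body presses on something with over 40 N, if the wrist force passes 120 N, or if a joint passes its speed limit or range.

## Working session

There is one attempt and no reset: what is moved stays moved. The work goes in short steps, Python scripts to look and compute and a tool call to move; the robot and the scene stay as the last step left them, time stands still between calls to the robot, and variables do not carry over. Pictures are saved under pics/ and viewed, at most 13 in all, crops included, and the job is handed in when it is done.

Besides the shell and the picture viewer there is one more tool, called after "Emit:" in YAML: its name, and indented under it one key for each argument. move_arm: Moves the arm, as the interface text tells. Its arguments: {"type":"object","properties":{"rows":{"type":"string"},"grip":{"type":"number"}},"required":["rows"]}

```bash
ls; mkdir -p pics
python3 - <<'E'
from workcell import env
import cv2,numpy as np
for n in("top","side"):
    cv2.imwrite(f"pics/{n}0.png",env.camera(n)); p=env.camera_params(n)
    print(n,np.round(p["mtx"],1).tolist(),np.round(p["R"],4).tolist(),np.round(p["t"],1).tolist())
s=env.state();print(s["time"],s["eef_pos"],np.round(s["ee_rot"],3).tolist())
E
```

```text
pics
top [[422.8, 0.0, 319.8], [0.0, 422.8, 191.1], [0.0, 0.0, 1.0]] [[-0.028, -0.9991, -0.0323], [-0.9909, 0.032, -0.1304], [0.1313, 0.0284, -0.9909]] [33.2, 532.7, 1179.2]
side [[374.1, 0.0, 317.8], [0.0, 374.1, 192.7], [0.0, 0.0, 1.0]] [[0.9783, -0.2071, -0.0041], [-0.148, -0.6848, -0.7135], [0.145, 0.6986, -0.7006]] [-510.8, 132.3, 946.0]
0.1 [ 165.33136278 -602.48694303  303.35528343] [[0.964, 0.265, -0.0], [0.265, -0.964, 0.001], [0.0, -0.001, -1.0]]
```

View pics/top0.png

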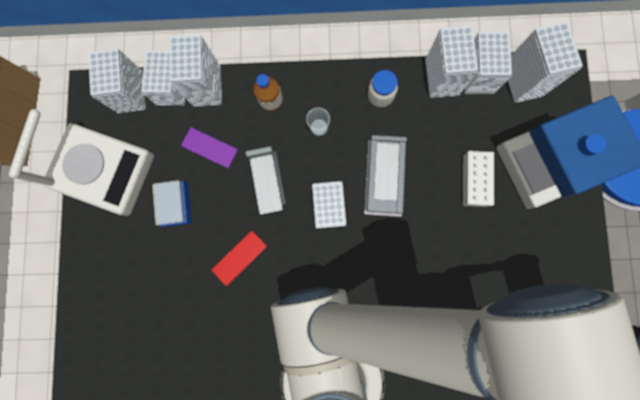

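View pics/side0.png

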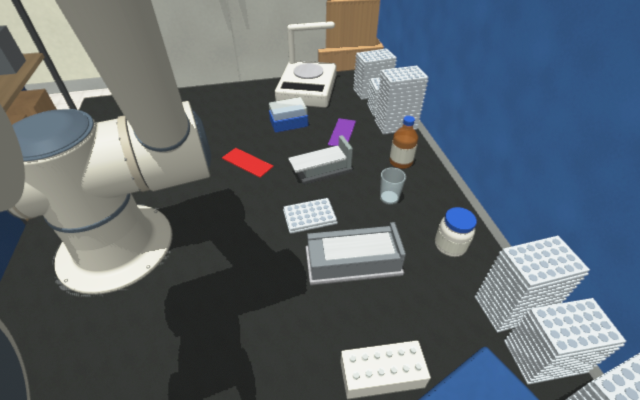

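The top view shows the tray with its plate at (386,176) and the stand with its pile at (266,181). The wellplate is at (329,204), the beaker at (318,121), the tipbox at (170,203) and the tuberack at (479,178). Things that could be taken for the plate are the one in the tray at (386,172), the pile at (266,183), the purple look-alike at (209,147) and the red one at (239,258). I choose the bare one in the tray. In the side view the tray is at (355,250) and the stand at (322,160). I'll check the choice in one close composite crop.

Run:
```python
import cv2,numpy as np
t=cv2.imread("pics/top0.png");s=cv2.imread("pics/side0.png")
def c(im,x,y,w,h):
    k=cv2.resize(im[y:y+h,x:x+w],None,fx=400/w,fy=300/h,interpolation=cv2.INTER_CUBIC)
    return k
a=np.vstack([np.hstack([c(t,325,127,120,90),c(t,210,135,120,90)]),np.hstack([c(s,295,205,120,90),c(s,270,120,120,90)])])
cv2.imwrite("pics/crop0.png",a)
```

```text
(no output)
```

View pics/crop0.png

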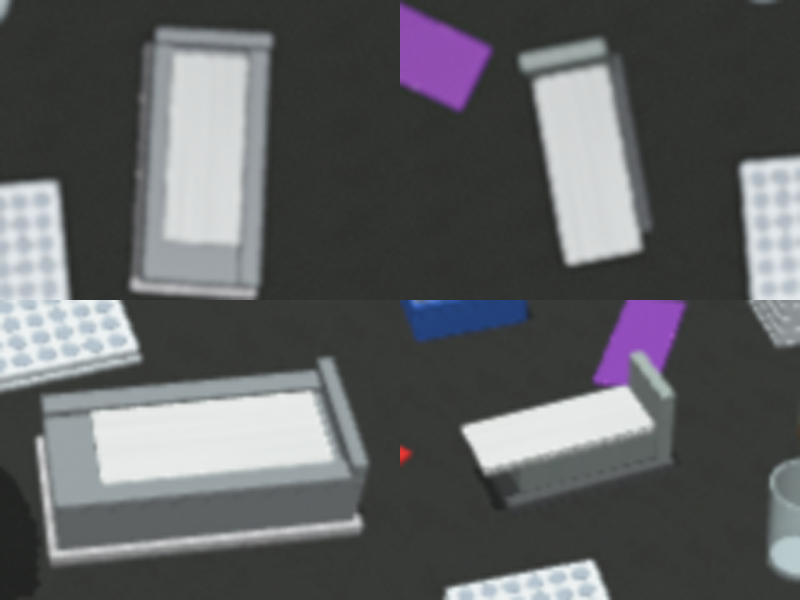

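```bash
cat > h.py <<'E'
import cv2,numpy as np
from scipy.optimize import least_squares
def proj(P,X): 
    return cv2.projectPoints(np.float64(X).reshape(-1,1,3),cv2.Rodrigues(P["R"])[0],np.float64(P["t"]),np.float64(P["mtx"]),None)[0][:,0]
def quad(im,seed,thr,half=45,k=8):
    x,y=seed; x0,y0=x-half,y-half
    g=cv2.cvtColor(im,cv2.COLOR_BGR2GRAY)[y0:y+half,x0:x+half]
    g=cv2.resize(g,None,fx=k,fy=k,interpolation=cv2.INTER_CUBIC)
    m=(g>thr).astype(np.uint8); m=cv2.morphologyEx(m,cv2.MORPH_OPEN,np.ones((25,25)))
    n,l=cv2.connectedComponents(m); m=(l==l[half*k,half*k]).astype(np.uint8)
    c=max(cv2.findContours(m,0,1)[0],key=cv2.contourArea)
    q=cv2.approxPolyN(c,4,ensure_convex=True)[0] if False else cv2.approxPolyN(c,4).reshape(-1,2)
    return (q+.5)/k-.5+[x0,y0]
def corners(p,L=160,W=62):
    x,y,z,a=p; u=np.array([np.cos(a),np.sin(a),0]);v=np.array([-u[1],u[0],0])
    return np.array([x,y,z])+np.array([i*u*L/2+j*v*W/2 for i,j in((1,1),(1,-1),(-1,-1),(-1,1))])
def fit(Ps,qs,p0,L=160,W=62):
    def m(P,q):
        c=proj(P,corners(p0,L,W)); 
        return min((np.roll(qq,s,0) for qq in(q,q[::-1]) for s in range(4)),key=lambda r:np.sum(((r-r.mean(0))-(c-c.mean(0)))**2))
    qq=[m(P,q) for P,q in zip(Ps,qs)]
    r=least_squares(lambda p:np.concatenate([(proj(P,corners(p,L,W))-q).ravel() for P,q in zip(Ps,qq)]),p0,x_scale=[1,1,1,.01],loss="soft_l1")
    return r.x,r.fun.reshape(-1,2)
E
python3 - <<'E'
from workcell import env
from h import *
Ps=[env.camera_params(n) for n in("top","side")]
I=[cv2.imread("pics/top0.png"),cv2.imread("pics/side0.png")]
for nm,sd,th,z in(("plate",((387,172),(360,247)),(195,195),56),("pile",((266,184),(318,161)),(190,190),50)):
    q=[quad(im,s,t) for im,s,t in zip(I,sd,th)]
    print(nm,[np.round(k,1).tolist() for k in q])
    P=Ps[0];d=np.linalg.inv(P["mtx"])@[*q[0].mean(0),1];d=P["R"].T@d;o=-P["R"].T@P["t"]
    g=o+d*(z-o[2])/d[2]
    p,r=fit(Ps,q,[g[0],g[1],z,0.05])
    print(np.round(p[:3],1),np.degrees(p[3]),"rms",np.round(np.hypot(*r.T),2))
# stand stop & tray from hand-read pixels
def tri(a,b):
    M=[P["mtx"]@np.c_[P["R"],P["t"]] for P in Ps]
    X=cv2.triangulatePoints(M[0],M[1],np.float64(a),np.float64(b))[:,0];return np.round(X[:3]/X[3],1)
T=lambda u,v:(210+(u-400)/3.3333,135+v/3.3333)
S=lambda u,v:(270+(u-400)/3.3333,120+(v-300)/3.3333)
print("stop top L near-face",tri(T(522,73),S(632,356)),"R",tri(T(607,56),S(661,398)))
T=lambda u,v:(325+u/3.3333,127+v/3.3333)
S=lambda u,v:(295+u/3.3333,205+(v-300)/3.3333)
print("tray rail front L",tri(T(135,276),S(43,397)),"R",tri(T(260,284),S(56,504)))
E
```

```text
plate [[[397.9, 144.4], [396.1, 199.4], [373.6, 198.8], [376.8, 142.6]], [[395.3, 252.9], [324.9, 260.1], [321.7, 238.1], [388.2, 231.8]]]
[ 581.  -172.1   58.7] -5.316297209572392 rms [0.53 0.49 0.6  0.21 0.13 0.36 0.55 0.32]
pile [[[281.6, 209.1], [259.8, 213.3], [250.1, 158.6], [271.1, 154.9]], [[346.3, 157.4], [294.9, 170.6], [288.1, 157.7], [337.4, 145.3]]]
[556.9 170.6  52.7] 9.658341971170259 rms [0.52 0.18 0.23 0.23 0.33 0.22 0.26 0.26]
stop top L near-face [633.3 218.6  81.1] R [642.4 145.7  87.3]
tray rail front L [ 474.4 -110.    52.9] R [ 463.6 -211.8   67.3]
```

Emit:
move_arm:
  rows: "0 0 0 6.9;0 0 0 6.9;0 0 0 6.9;28 -33 0 0;28 -33 0 0;28 -33 0 0;28 -33 0 0;28 -33 0 0;28 -33 0 0;28 -33 0 0;28 -33 0 0;28 -33 0 0"
  grip: 0

```text
time: 1.3
eef_pos: [445.0, -329.0, 303.7]
ee_rot: [[0.996, -0.093, -0.0], [-0.093, -0.996, 0.0], [-0.0, -0.0, -1.0]]
ft_force: [0.5, -0.4, 0.0]
gripper_width: -0.003
grasp_force: 0.0
```

```bash
cat > go.py <<'E'
import sys,numpy as np
from workcell import env
# usage: go.py X Y YAW  -> remaining move in tool axes
s=env.state();R=np.array(s["ee_rot"]);p=np.array(s["eef_pos"])
yaw=np.degrees(np.arctan2(R[1,0],R[0,0]))
print("t",round(s["time"],2),"pos",np.round(p,1),"yaw",round(yaw,2),"F",np.round(s["ft_force"],1),"w",round(s["gripper_width"],3),"g",round(s["grasp_force"],1))
if len(sys.argv)>3:
    X,Y,A=map(float,sys.argv[1:4]);d=np.array([X-p[0],Y-p[1],0])
    a=np.radians(A);t=np.array([[np.cos(a),np.sin(a)],[np.sin(a),-np.cos(a)]])
    print("now-axes",np.round(R.T@d,1),"after-turn axes",np.round(t.T@d[:2],1),"turn",round(yaw-A,2))
E
python3 go.py 601 -174 -5.3
```

```text
t 1.3 pos [ 445.  -329.   303.7] yaw -5.36 F [ 0.5 -0.4  0. ] w -0.003 g 0.0
now-axes [ 140.9 -168.9   -0. ] after-turn axes [ 141.  -168.8] turn -0.06
```

Emit:
move_arm:
  rows: "28 -34 0 0;28 -34 0 0;28 -34 0 0;28 -34 0 0;29 -33 0 0;0 0 40 0;0 0 40 0;0 0 40 0;0 0 30 0;0 0 8 0;0 0 0 0"

```text
time: 2.4
eef_pos: [599.8, -175.3, 145.1]
ee_rot: [[0.996, -0.093, -0.002], [-0.093, -0.996, 0.001], [-0.002, -0.001, -1.0]]
ft_force: [-0.6, 0.5, -0.0]
gripper_width: 0.001
grasp_force: 0.0
```

```bash
python3 go.py 601 -174 -5.3
```

```text
t 2.4 pos [ 599.8 -175.3  145.1] yaw -5.36 F [-0.6  0.5 -0. ] w 0.001 g 0.0
now-axes [ 1.1 -1.4 -0. ] after-turn axes [ 1.1 -1.4] turn -0.06
```

Emit:
move_arm:
  rows: "0 0 3 0;0 0 3 0;0 0 2 0;0 0 0 0"

```text
time: 2.8
eef_pos: [600.3, -175.5, 138.3]
ee_rot: [[0.996, -0.093, 0.001], [-0.093, -0.996, -0.0], [0.001, 0.0, -1.0]]
ft_force: [-0.3, -0.6, 0.6]
gripper_width: -0.001
grasp_force: 0.0
```

Emit:
move_arm:
  rows: "0 0 1 0;0 0 1 0;0 0 0 0"

```text
time: 3.1
eef_pos: [600.1, -175.4, 135.8]
ee_rot: [[0.996, -0.093, -0.0], [-0.093, -0.996, 0.0], [-0.0, -0.0, -1.0]]
ft_force: [-0.1, 0.7, -0.3]
gripper_width: -0.002
grasp_force: 0.0
```

Emit:
move_arm:
  rows: "0 0 1 0;0 0 0 0"

```text
time: 3.3
eef_pos: [600.1, -175.4, 134.7]
ee_rot: [[0.996, -0.093, -0.0], [-0.093, -0.996, 0.0], [-0.0, -0.0, -1.0]]
ft_force: [-0.1, -0.4, 0.7]
gripper_width: -0.003
grasp_force: 0.0
```

Emit:
move_arm:
  rows: "0 0 1 0;0 0 0 0"

```text
time: 3.5
eef_pos: [600.1, -175.4, 133.7]
ee_rot: [[0.996, -0.093, -0.0], [-0.093, -0.996, 0.0], [-0.0, -0.0, -1.0]]
ft_force: [-0.4, -0.1, 0.0]
gripper_width: -0.0
grasp_force: 0.0
```

Emit:
move_arm:
  rows: "0 0 0.7 0;0 0 0 0"

```text
time: 3.7
eef_pos: [600.1, -175.4, 133.1]
ee_rot: [[0.996, -0.093, -0.0], [-0.093, -0.996, 0.0], [-0.0, -0.0, -1.0]]
ft_force: [0.2, -0.1, -0.1]
gripper_width: -0.001
grasp_force: 0.0
```

Emit:
move_arm:
  rows: "0 0 0.7 0;0 0 0 0"

```text
time: 3.9
eef_pos: [600.2, -175.5, 132.5]
ee_rot: [[0.996, -0.093, 0.0], [-0.093, -0.996, 0.0], [0.0, -0.0, -1.0]]
ft_force: [0.5, 0.8, -0.1]
gripper_width: 0.001
grasp_force: 0.0
```

Emit:
move_arm:
  rows: "0 0 0.7 0;0 0 0 0"

```text
time: 4.1
eef_pos: [600.2, -175.5, 132.4]
ee_rot: [[0.996, -0.093, 0.0], [-0.093, -0.996, -0.0], [0.0, 0.0, -1.0]]
ft_force: [-3.5, 1.5, 11.1]
gripper_width: -0.002
grasp_force: 5.4
```

Emit:
move_arm:
  rows: "-2 0 0 0;-4 0 0 0;-6 0 0 0;-6 0 0 0;-6 0 0 0;-6 0 0 0;-6 0 0 0;-4 0 0 0;-2 0 0 0;0 0 0 0"

```text
time: 5.1
eef_pos: [558.7, -171.7, 132.4]
ee_rot: [[0.996, -0.093, 0.001], [-0.093, -0.996, -0.001], [0.001, 0.0, -1.0]]
ft_force: [-1.1, -0.3, 8.9]
gripper_width: 0.001
grasp_force: 4.3
```

Emit:
move_arm:
  rows: "-2 0 0 0;-4 0 0 0;-6 0 0 0;-6 0 0 0;-6 0 0 0;-6 0 0 0;-6 0 0 0;-4 0 0 0;-2 0 0 0;0 0 0 0"

```text
time: 6.1
eef_pos: [516.9, -167.9, 132.4]
ee_rot: [[0.996, -0.093, 0.002], [-0.093, -0.996, -0.001], [0.002, 0.001, -1.0]]
ft_force: [-0.2, -1.5, 8.8]
gripper_width: -0.003
grasp_force: 4.6
```

```bash
python3 go.py
python3 - <<'E'
from workcell import env
import cv2,numpy as np
t=env.camera("top");s=env.camera("side")
cv2.imwrite("pics/top1.png",t);cv2.imwrite("pics/side1.png",s)
c=lambda im,x,y,w,h:cv2.resize(im[y:y+h,x:x+w],(400,400),interpolation=cv2.INTER_CUBIC)
cv2.imwrite("pics/c1.png",np.hstack([c(t,325,120,120,120),c(s,280,190,130,130)]))
E
```

```text
t 6.1 pos [ 516.9 -167.9  132.4] yaw -5.36 F [-0.2 -1.5  8.8] w -0.003 g 4.6
```

View pics/c1.png

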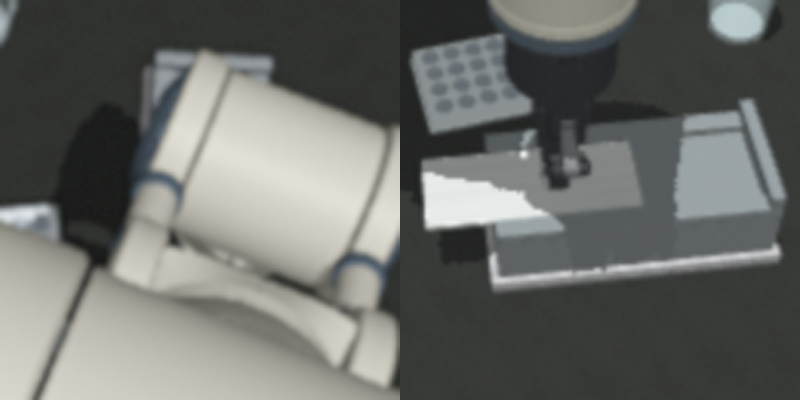

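The plate followed the finger and lies flat. In the side crop it runs from (422,190) to (637,175) and the tray front edge is at about x=490, so about 50 mm sticks out. I'll slide it 8 mm more, then lift off.

Emit:
move_arm:
  rows: "-2 0 0 0;-4 0 0 0;-2 0 0 0;0 0 0 0;0 0 -5 0;0 0 -20 0;0 0 -40 0;0 0 -15 0"

```text
time: 7.0
eef_pos: [509.2, -167.1, 214.7]
ee_rot: [[0.996, -0.093, 0.003], [-0.093, -0.996, -0.001], [0.003, 0.001, -1.0]]
ft_force: [0.0, -0.3, 0.4]
gripper_width: -0.003
grasp_force: 0.0
```

```bash
python3 - <<'E'
from workcell import env
from h import *
Ps=[env.camera_params(n) for n in("top","side")]
t=env.camera("top");s=env.camera("side")
cv2.imwrite("pics/top2.png",t);cv2.imwrite("pics/side2.png",s)
x=np.array([.9957,-.0927]);c0=np.array([581,-172.1])-91*x
pred=proj(Ps[1],corners([*c0,59,np.radians(-5.3)]));print(np.round(pred,1))
c=cv2.resize(s[190:320,280:410],(600,600),interpolation=cv2.INTER_CUBIC)
for p in pred: cv2.circle(c,tuple(int(v) for v in ((p-[280,190])+.5)*600/130),3,(0,0,255),1)
cv2.imwrite("pics/c2.png",c)
E
python3 go.py
```

```text
[[350.8 235.4]
 [355.7 256.7]
 [284.9 263.7]
 [283.5 241.7]]
t 7.1 pos [ 509.4 -167.2  214.2] yaw -5.35 F [-0.2 -0.6 -0.4] w -0.002 g 0.0
```

View pics/c2.png

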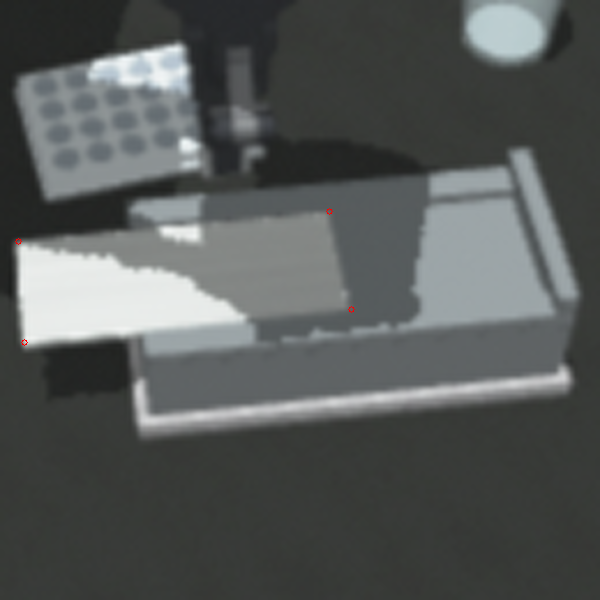

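Emit:
move_arm:
  rows: "-20 0 0 0;-30 0 0 0;-14 2 0 0;0 0 20 0;0 0 30 0;0 0 30 0;0 0 10 0;0 0 4 0;0 0 0 0"
  grip: 85

```text
time: 8.0
eef_pos: [444.7, -162.9, 117.9]
ee_rot: [[0.996, -0.093, -0.001], [-0.093, -0.996, 0.0], [-0.001, -0.0, -1.0]]
ft_force: [-0.1, 0.5, 0.1]
gripper_width: 0.996
grasp_force: 0.0
```

```bash
python3 go.py 445.6 -159.5 -5.3
python3 - <<'E'
from workcell import env
import cv2
s=env.camera("side");cv2.imwrite("pics/side3.png",s)
cv2.imwrite("pics/c3.png",cv2.resize(s[190:320,250:380],(600,600),interpolation=cv2.INTER_CUBIC))
E
```

```text
t 8.0 pos [ 444.7 -162.9  117.9] yaw -5.35 F [-0.1  0.5  0.1] w 0.996 g 0.0
now-axes [ 0.6 -3.4  0. ] after-turn axes [ 0.6 -3.4] turn -0.05
```

View pics/c3.png

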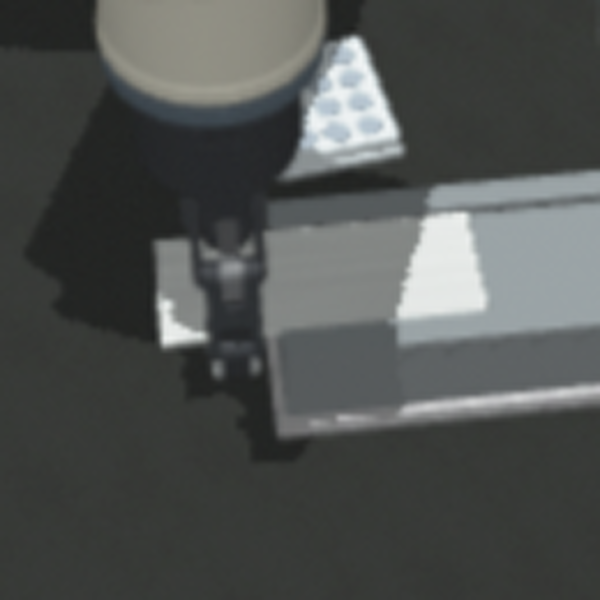

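The right finger stands outside the plate's near side, with its tip at about crop (235,375), which is full-image (301,271). The plate overhang is between the fingers. I'll estimate the tip height.

Run:
```python
from workcell import env
from h import *
P=env.camera_params("side");R=np.array(env.state()["ee_rot"]);p=np.array(env.state()["eef_pos"])
for l in (60,67,73):
  for y in (43,50,57): print(l,y,np.round(proj(P,p+R@[0,y,l])[0],1))
```

```text
60 43 [301.  268.1]
60 50 [301.3 270.8]
60 57 [301.5 273.5]
67 43 [301.1 269.9]
67 50 [301.4 272.6]
67 57 [301.6 275.3]
73 43 [301.2 271.5]
73 50 [301.5 274.1]
73 57 [301.7 276.8]
```

Emit:
move_arm:
  rows: "0 -3 0 0;0 0 2 0;0 0 0 0"

```text
time: 8.35
eef_pos: [445.1, -159.8, 116.1]
ee_rot: [[0.996, -0.093, 0.001], [-0.093, -0.996, -0.0], [0.001, 0.0, -1.0]]
ft_force: [-1.0, -0.1, 0.2]
gripper_width: 0.994
grasp_force: 0.0
```

Emit:
move_arm:
  rows: "0 0 0 0;0 0 0 0;0 0 0 0;0 0 0 0;0 0 0 0;0 0 0 0;0 0 0 0;0 0 0 0"
  grip: 50

```text
time: 9.15
eef_pos: [445.0, -159.9, 116.0]
ee_rot: [[0.996, -0.093, 0.0], [-0.093, -0.996, -0.0], [0.0, 0.0, -1.0]]
ft_force: [-2.0, 1.0, 6.9]
gripper_width: 0.699
grasp_force: 62.8
```

Emit:
move_arm:
  rows: "0 0 -2 0;0 0 -4 0;0 0 -8 0;0 0 -12 0;0 0 -15 0;0 0 -15 0;0 0 -15 0;0 0 -15 0;0 0 -10 0;0 0 -4 0;0 0 0 0;0 0 0 0"

```text
time: 10.35
eef_pos: [444.7, -159.8, 215.4]
ee_rot: [[0.996, -0.093, -0.001], [-0.093, -0.996, 0.0], [-0.001, -0.0, -1.0]]
ft_force: [-0.3, 0.2, -1.6]
gripper_width: 0.701
grasp_force: 64.7
```

```bash
python3 go.py
python3 - <<'E'
from workcell import env
import cv2
s=env.camera("side");cv2.imwrite("pics/side4.png",s)
cv2.imwrite("pics/c4.png",cv2.resize(s[150:300,240:390],(600,600),interpolation=cv2.INTER_CUBIC))
E
```

```text
t 10.35 pos [ 444.7 -159.8  215.4] yaw -5.36 F [-0.3  0.2 -1.6] w 0.701 g 64.7
```

View pics/c4.png

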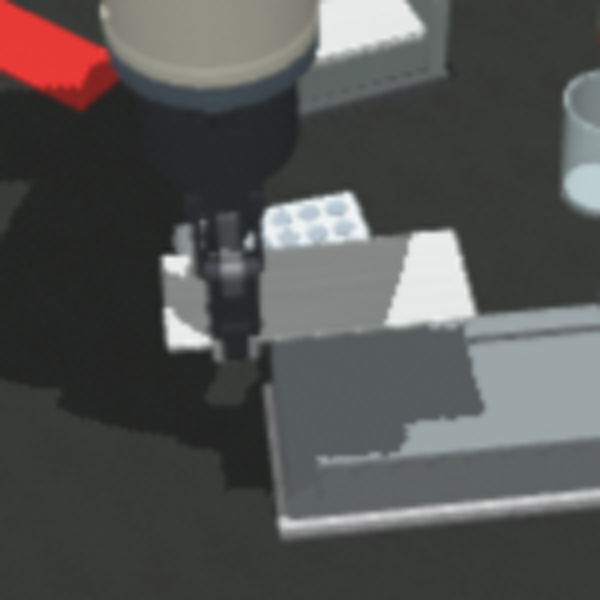

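The plate is held at its near end and looks level. Its corners are at crop (162,257), (168,352), (476,316) and (457,231). I'll check these against the level prediction and work out the move to the stand.

```bash
python3 - <<'E'
from workcell import env
from h import *
P=env.camera_params("side");u=np.array([.9957,-.0933])
c=np.array([444.7,-159.8])+45.5*u
print(np.round((proj(P,corners([*c,158.8,np.radians(-5.36)]))-[240,150]+.5)*4))
E
# grip target: plate centre = pile centre -5mm along stand x; grip point 45.5 further back
python3 - <<'E'
import numpy as np
a=np.radians(9.66);u=np.array([np.cos(a),np.sin(a)]);print(np.array([556.9,170.6])-(45.5+5)*u)
E
python3 go.py 507.1 162.1 9.66
```

```text
[[455. 229.]
 [477. 315.]
 [168. 344.]
 [163. 254.]]
[507.11604674 162.12604002]
t 10.4 pos [ 444.7 -159.8  215.3] yaw -5.36 F [-0.3 -0.4 -1.2] w 0.699 g 64.6
now-axes [ 3.210e+01 -3.263e+02  1.000e-01] after-turn axes [ 115.5 -306.8] turn -15.02
```

Emit:
move_arm:
  rows: "0 0 0 -3;0 0 0 -5;0 0 0 -5;0 0 0 -2;5 -12 0 0;10 -25 0 0;14 -40 0 0;14 -40 0 0;14 -40 0 0;14 -40 0 0;14 -40 0 0;14 -40 0 0"

```text
time: 11.6
eef_pos: [495.6, 132.4, 215.4]
ee_rot: [[0.986, 0.166, -0.001], [0.166, -0.986, -0.0], [-0.001, -0.0, -1.0]]
ft_force: [1.2, -0.3, -1.2]
gripper_width: 0.701
grasp_force: 64.7
```

Emit:
move_arm:
  rows: "10 -20 0 0;6 -10 0 0;0 0 15 0;0 0 20 0;0 0 20 0;0 0 15 0;0 0 10 0;0 0 0 0"

```text
time: 12.4
eef_pos: [506.2, 161.7, 134.6]
ee_rot: [[0.986, 0.167, -0.002], [0.167, -0.986, -0.0], [-0.002, 0.0, -1.0]]
ft_force: [0.3, 0.5, 0.4]
gripper_width: 0.701
grasp_force: 64.8
```

```bash
python3 go.py 507.1 162.1 9.66
```

```text
t 12.4 pos [506.2 161.7 134.6] yaw 9.6 F [0.3 0.5 0.4] w 0.701 g 64.8
now-axes [ 0.9 -0.2 -0. ] after-turn axes [ 0.9 -0.2] turn -0.06
```

Emit:
move_arm:
  rows: "0 0 5 0;0 0 5 0;0 0 2 0;0 0 0 0"

```text
time: 12.8
eef_pos: [506.9, 162.0, 123.7]
ee_rot: [[0.986, 0.167, -0.0], [0.167, -0.986, -0.0], [-0.0, 0.0, -1.0]]
ft_force: [-0.0, -0.2, -1.7]
gripper_width: 0.698
grasp_force: 64.8
```

```bash
python3 go.py
python3 - <<'E'
from workcell import env
import cv2,numpy as np
s=env.camera("side");t=env.camera("top");cv2.imwrite("pics/side5.png",s);cv2.imwrite("pics/top5.png",t)
c=lambda im,x,y,w:cv2.resize(im[y:y+w,x:x+w],(400,400),interpolation=cv2.INTER_CUBIC)
cv2.imwrite("pics/c5.png",np.hstack([c(t,205,130,120),c(s,270,110,100)]))
E
```

```text
t 12.8 pos [506.9 162.  123.7] yaw 9.64 F [-0.  -0.2 -1.7] w 0.698 g 64.8
```

View pics/c5.png

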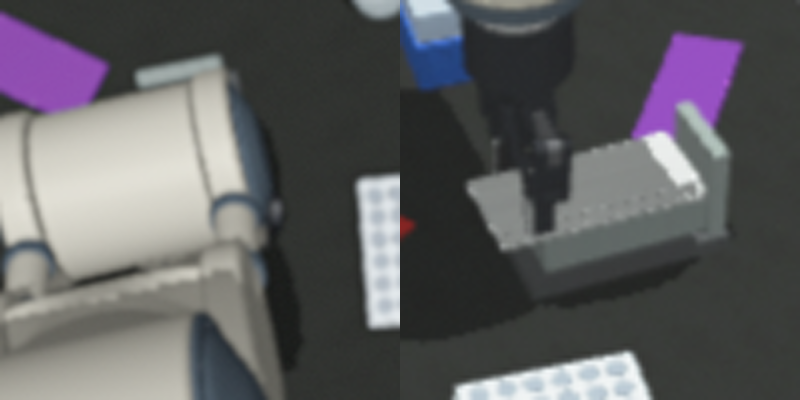

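The plate hovers just over the pile, aligned with it and short of the stop (far end at crop (690,165), stop at about (705,165)). I'll lower with a force check.

Emit:
move_arm:
  rows: "0 0 1 0;0 0 1 0;0 0 0 0"

```text
time: 13.2
eef_pos: [507.0, 162.2, 122.1]
ee_rot: [[0.986, 0.167, 0.001], [0.167, -0.986, 0.0], [0.001, -0.0, -1.0]]
ft_force: [-1.0, 0.6, 9.1]
gripper_width: 0.699
grasp_force: 70.2
```

Emit:
move_arm:
  rows: "0 0 1 0;0 0 0 0"

```text
time: 13.4
eef_pos: [507.0, 162.3, 121.5]
ee_rot: [[0.986, 0.167, 0.001], [0.167, -0.986, 0.001], [0.001, -0.0, -1.0]]
ft_force: [-5.9, 3.0, 15.9]
gripper_width: 0.697
grasp_force: 73.5
```

Emit:
move_arm:
  rows: "0 0 1 0;0 0 0 0"

```text
time: 13.6
eef_pos: [507.0, 162.4, 121.0]
ee_rot: [[0.986, 0.168, 0.001], [0.168, -0.986, 0.001], [0.001, -0.0, -1.0]]
ft_force: [-7.8, 2.1, 27.8]
gripper_width: 0.702
grasp_force: 80.2
```

Emit:
move_arm:
  rows: "0 0 1 0;0 0 0 0"

```text
time: 13.8
eef_pos: [507.0, 162.3, 120.5]
ee_rot: [[0.986, 0.167, 0.001], [0.167, -0.986, 0.001], [0.002, -0.0, -1.0]]
ft_force: [-10.4, -0.1, 40.9]
gripper_width: 0.699
grasp_force: 86.6
```

Emit:
move_arm:
  rows: "0 0 -1 0;0 0 -1 0;0 0 -1 0;0 0 -0.5 0;0 0 0 0"

```text
time: 14.3
eef_pos: [507.0, 162.1, 122.5]
ee_rot: [[0.986, 0.168, 0.001], [0.168, -0.986, 0.0], [0.001, -0.0, -1.0]]
ft_force: [-0.6, 0.2, 4.0]
gripper_width: 0.703
grasp_force: 67.9
```

Emit:
move_arm:
  rows: "0 0 0 0;0 0 0 0;0 0 0 0;0 0 0 0"
  grip: 66

```text
time: 14.7
eef_pos: [506.9, 162.0, 122.2]
ee_rot: [[0.986, 0.168, -0.0], [0.168, -0.986, -0.0], [-0.0, 0.0, -1.0]]
ft_force: [1.1, -0.4, 0.4]
gripper_width: 0.77
grasp_force: 0.0
```

```bash
python3 go.py
python3 - <<'E'
from workcell import env
import cv2,numpy as np
s=env.camera("side");cv2.imwrite("pics/side6.png",s)
cv2.imwrite("pics/c6.png",cv2.resize(s[110:210,270:370],(600,600),interpolation=cv2.INTER_CUBIC))
E
```

```text
t 14.7 pos [506.9 162.  122.2] yaw 9.65 F [ 1.1 -0.4  0.4] w 0.77 g 0.0
```

View pics/c6.png

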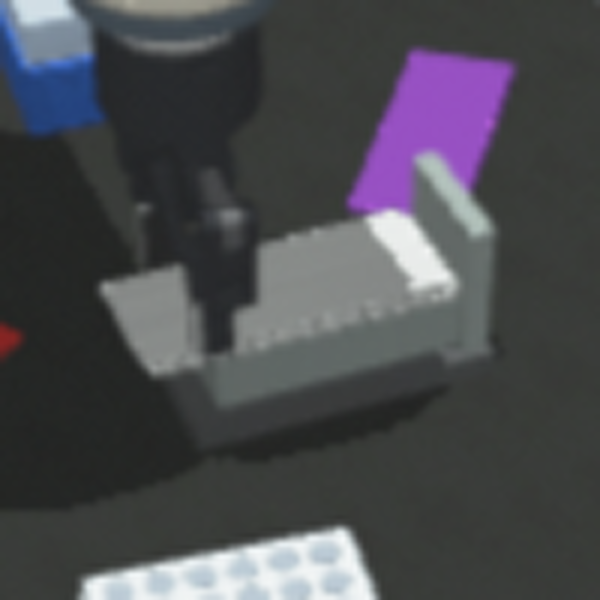

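The plate lies flat on the pile, still a little short of the stop. I'll open, rise, go behind the near end and push home with the fingers part-open.

Emit:
move_arm:
  rows: "0 0 0 0;0 0 0 0;0 0 -10 0;0 0 -20 0;0 0 -20 0;0 0 0 0"
  grip: 78

```text
time: 15.35
eef_pos: [508.0, 162.3, 175.1]
ee_rot: [[0.986, 0.168, 0.004], [0.168, -0.986, 0.001], [0.004, -0.0, -1.0]]
ft_force: [-0.1, -0.2, -0.7]
gripper_width: 0.915
grasp_force: 0.0
```

Emit:
move_arm:
  rows: "-20 0 0 0;-25 0 0 0;-17 0 0 0;0 0 0 0;0 0 20 0;0 0 25 0;0 0 15 0;0 0 2 0;0 0 0 0"
  grip: 30

```text
time: 16.25
eef_pos: [446.2, 151.7, 110.2]
ee_rot: [[0.986, 0.168, -0.0], [0.168, -0.986, -0.0], [-0.0, 0.0, -1.0]]
ft_force: [-1.4, -0.6, -0.6]
gripper_width: 0.35
grasp_force: 0.0
```

```bash
python3 go.py
python3 - <<'E'
from workcell import env
from h import *
I=[env.camera(n) for n in("top","side")]
for n,i in zip("ts",I):cv2.imwrite(f"pics/{n}7.png",i)
s,t=I[1],I[0]
c=lambda im,x,y,w:cv2.resize(im[y:y+w,x:x+w],(400,400),interpolation=cv2.INTER_CUBIC)
cv2.imwrite("pics/c7.png",np.hstack([c(t,215,140,90),c(s,270,110,100)]))
E
```

```text
t 16.25 pos [446.2 151.7 110.2] yaw 9.64 F [-1.4 -0.6 -0.6] w 0.35 g 0.0
```

View pics/c7.png

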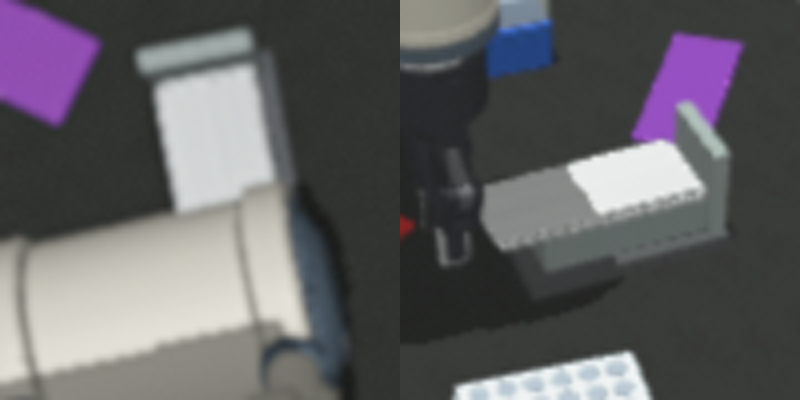

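In both views the plate is square on the pile, with a small gap to the stop, and the fingers are just behind its near end. I'll push gently.

Emit:
move_arm:
  rows: "4 0 0 0;4 0 0 0;3 0 0 0;2 0 0 0;1 0 0 0;0 0 0 0"

```text
time: 16.95
eef_pos: [459.7, 154.0, 110.3]
ee_rot: [[0.986, 0.168, 0.0], [0.168, -0.986, 0.0], [0.0, 0.0, -1.0]]
ft_force: [0.5, -0.2, 0.4]
gripper_width: 0.349
grasp_force: 0.0
```

Emit:
move_arm:
  rows: "1 0 0 0;1 0 0 0;1 0 0 0;0 0 0 0"

```text
time: 17.35
eef_pos: [462.6, 154.5, 110.3]
ee_rot: [[0.986, 0.168, -0.0], [0.168, -0.986, -0.0], [-0.0, -0.0, -1.0]]
ft_force: [-0.4, 0.1, -0.1]
gripper_width: 0.351
grasp_force: 0.0
```

Emit:
move_arm:
  rows: "1 0 0 0;1 0 0 0;1 0 0 0;0 0 0 0"

```text
time: 17.75
eef_pos: [465.7, 155.1, 110.3]
ee_rot: [[0.986, 0.168, 0.0], [0.168, -0.986, 0.0], [0.0, -0.0, -1.0]]
ft_force: [0.2, 0.1, 0.2]
gripper_width: 0.353
grasp_force: 0.0
```

Emit:
move_arm:
  rows: "1 0 0 0;1 0 0 0;0 0 0 0"

```text
time: 18.05
eef_pos: [467.5, 155.3, 110.3]
ee_rot: [[0.986, 0.168, -0.0], [0.168, -0.986, -0.0], [-0.0, 0.0, -1.0]]
ft_force: [-1.7, 0.0, 0.2]
gripper_width: 0.352
grasp_force: 0.3
```

Emit:
move_arm:
  rows: "1 0 0 0;1 0 0 0;0 0 0 0"

```text
time: 18.35
eef_pos: [469.3, 155.6, 110.2]
ee_rot: [[0.986, 0.168, -0.0], [0.168, -0.986, -0.0], [-0.0, 0.0, -1.0]]
ft_force: [-1.7, -0.9, 0.9]
gripper_width: 0.351
grasp_force: 1.5
```

Emit:
move_arm:
  rows: "1 0 0 0;1 0 0 0;0 0 0 0"

```text
time: 18.65
eef_pos: [470.8, 155.9, 110.2]
ee_rot: [[0.986, 0.168, -0.001], [0.168, -0.986, -0.0], [-0.001, 0.0, -1.0]]
ft_force: [-6.7, -1.0, 4.0]
gripper_width: 0.347
grasp_force: 3.2
```

Emit:
move_arm:
  rows: "1 0 0 0;0 0 0 0"

```text
time: 18.85
eef_pos: [470.9, 155.9, 110.1]
ee_rot: [[0.986, 0.168, -0.003], [0.168, -0.986, -0.001], [-0.003, 0.0, -1.0]]
ft_force: [-10.7, -1.4, 9.2]
gripper_width: 0.353
grasp_force: 5.5
```

Emit:
move_arm:
  rows: "1 0 0 0;0 0 0 0"

```text
time: 19.05
eef_pos: [471.1, 155.9, 110.1]
ee_rot: [[0.986, 0.168, -0.005], [0.168, -0.986, -0.001], [-0.005, 0.0, -1.0]]
ft_force: [-15.7, -2.6, 11.5]
gripper_width: 0.349
grasp_force: 7.8
```

The push is firm against the stop and no longer advancing. I'll back off, rise clear and verify.

Emit:
move_arm:
  rows: "-4 0 0 0;-10 0 0 0;-20 0 0 0;0 0 -40 0;0 0 -45 0;0 0 -45 0;0 0 -40 0;-40 30 0 0;-40 40 0 0;0 45 0 0;0 45 0 0;0 45 0 0"

```text
time: 20.25
eef_pos: [398.8, -61.2, 280.6]
ee_rot: [[0.986, 0.168, 0.002], [0.168, -0.986, -0.0], [0.002, 0.001, -1.0]]
ft_force: [1.2, 0.1, -0.2]
gripper_width: 0.351
grasp_force: 0.0
```

Emit:
move_arm:
  rows: "0 45 0 0;0 45 0 0;0 45 0 0;0 45 0 0;0 45 0 0;0 45 0 0;0 0 0 0"

```text
time: 20.95
eef_pos: [445.0, -330.5, 280.1]
ee_rot: [[0.986, 0.164, 0.002], [0.164, -0.986, -0.003], [0.001, 0.003, -1.0]]
ft_force: [0.6, 0.8, -0.6]
gripper_width: 0.349
grasp_force: 0.0
```

```bash
python3 go.py
python3 - <<'E'
from workcell import env
from h import *
Ps=[env.camera_params(n) for n in("top","side")]
I=[env.camera(n) for n in("top","side")]
for n,i in zip("ts",I):cv2.imwrite(f"pics/{n}8.png",i)
t,s=I
c=lambda im,x,y,w:cv2.resize(im[y:y+w,x:x+w],(400,400),interpolation=cv2.INTER_CUBIC)
cv2.imwrite("pics/c8.png",np.hstack([c(t,215,140,90),c(s,270,110,100)]))
q=[quad(im,sd,190) for im,sd in zip(I,((266,182),(320,160)))]
print([np.round(k,1).tolist() for k in q])
p,r=fit(Ps,q,[560,171,57,.168]);print(np.round(p[:3],1),np.degrees(p[3]),np.round(np.hypot(*r.T),2))
E
```

```text
t 20.95 pos [ 445.  -330.5  280.1] yaw 9.46 F [ 0.6  0.8 -0.6] w 0.349 g 0.0
[[[281.3, 207.7], [259.7, 212.3], [249.9, 157.6], [270.9, 153.4]], [[364.4, 114.6], [364.4, 204.4], [274.6, 204.4], [274.6, 114.6]]]
[553.3 163.2  99.9] 8.640896864131337 [ 1.12  1.44  1.51  1.18 33.05 60.69 48.97 33.9 ]
```

View pics/c8.png

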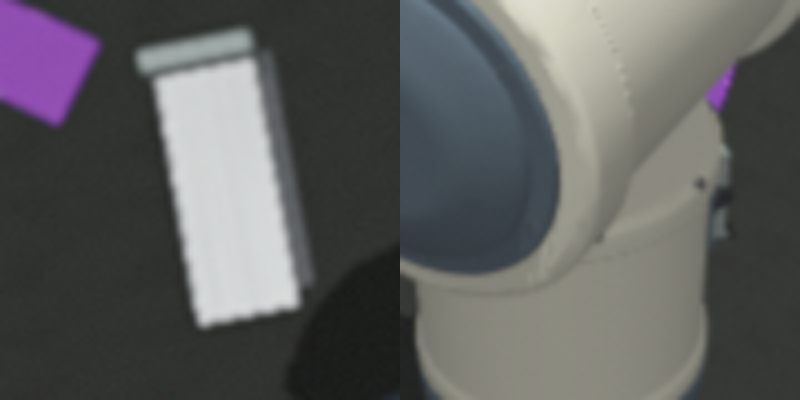

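In the top view the plate is flush against the stop and square, and the arm blocks the side view. I'll do one lateral check against the stop (top-edge corners at crop (142,73) and (253,50)).

Run:
```python
from workcell import env
from h import *
P=env.camera_params("top")
def ray(px,z):
    d=P["R"].T@np.linalg.inv(P["mtx"])@[*px,1];o=-P["R"].T@P["t"];return o+d*(z-o[2])/d[2]
q=np.array([[281.3,207.7],[259.7,212.3],[249.9,157.6],[270.9,153.4]])
w=np.array([ray(k,57) for k in q])[:,:2]
f=(w[2]+w[3])/2;n=(w[0]+w[1])/2;u=(f-n)/np.linalg.norm(f-n);c=w.mean(0)
s=[ray((215+a/4.444-.4,140+b/4.444-.4),85)[:2] for a,b in((142,73),(253,50))]
v=np.array([-u[1],u[0]])
print("centre",c,"yaw",np.degrees(np.arctan2(u[1],u[0])),"len",np.linalg.norm(f-n))
print("stop corners rel: along",[(k-c)@u for k in s],"lat",[(k-c)@v for k in s])
```

```text
centre [560.26787005 170.37431   ] yaw 9.7500800195511 len 159.83852301515296
stop corners rel: along [np.float64(79.38548513553218), np.float64(79.60496262966714)] lat [np.float64(34.79541402001253), np.float64(-36.67979687001887)]
```

The stop face measures 79.4 to 79.6 mm from the plate's centre (80 expected). The plate is about 1 mm off sideways and square to within about 0.2°, so I'm handing in.

```bash
python3 -c "
from workcell import env
print(env.finish_job())"
```

```text
the job is handed in; nothing more can be done
None
```

The job is handed in: in the last top view the plate lay on the pile, flush with the stop, square and about 1 mm off centre; it fell the last few mm (up to 8) onto the pile at release, and the verdict was not shown.

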